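# Shut the vacuum packer and set its valve lever

## Robot

A 7-joint arm with a two-finger parallel gripper is mounted at the origin on the work surface. World frame = base frame: x ahead of the robot, y to its left, z up, the work surface at z = 0. Lengths are in m, angles in rad, forces in N, time in s.
With the tool pointing down it reaches from about 0.4 to 0.875 m from the base axis. Payload 19.3 kg.
Tool frame: the origin (TCP) lies at the very end of the fingers, on their centre line; the grasp point (between the pads) lies 19 mm behind it; z points along the fingers, y is the direction in which the jaws open and shut (so a half turn about z gives the same grasp; the last joint's range is limited). The gripper opens to 85 mm and grips with 20 to 120 N. Pads are 22 mm wide; open, the fingers measure 114 mm over their backs; the gripper's body (76 mm by 85 mm) begins 54 mm behind the grasp point. The pads swing forward as they close: fully open they stand 13 mm farther back than shut.
Start: joints at [1.192, 0.521, -0.036, 1.599, 0.021, 1.021, -0.113], TCP at [0.19, -0.595, 0.231] pointing down, gripper open.
Joint ranges: [-2.91, 2.91], [-0.3, 2.13], [-1.5, 1.42], [0.17, 2.43], [-1.26, 4.41], [0.16, 1.93], [-2.52, 2.52]. Speed limits (rad/s): [1.89, 1.89, 2.39, 2.39, 3.01, 3.01, 3.01].

## Interface

Orientations are given as [roll, pitch, yaw] about the fixed x, y, z axes, in that order (R = Rz(yaw) Ry(pitch) Rx(roll)).
In Python, from workcell import bot, grab_frame, calibration, workorder gives the robot as it stands.
- The arm moves only by the tool move_arm, never from a script. Its arguments are lists of equal length, an entry for each row: "jaw": the closure in counts, from 0 (fully open) to 255 (shut); "dp": the shift along the tool's x, y, z in units of 800 mm (1.0 is 800 mm), a list of three; "rotation": the turn, a rotation vector about the tool's x, y, z in units of pi rad (1.0 is pi rad), a list of three. In form: {"jaw": [jaw, ...], "dp": [[dx, dy, dz], ...], "rotation": [[rx, ry, rz], ...]}. A call has 1 to 10 rows; each row shifts and turns the commanded pose from where the row before left it, along the tool's axes as they then stand; what a row does not reach is not made up. A row lasts 1/8 s, in which the tool goes at most 62.5 mm and 10.7 degrees, less where a joint would pass 70% of its speed; a pose out of reach is approached as far as the arm can. A call with a number of a shift or a turn outside -1 to 1 is refused whole. A call with a gripper value outside its range is refused whole. The fingers move at their own pace and stop on an object; "squeeze" is the grip in N (left out, the last holds). Time passes only in rows, so rows that do not move let the fingers close. It gives the time, the measured TCP pose, the force and the opening at its end, in the units of the state.
- bot.observe(): the state, without advancing time (a new reading comes with each control period).
- grab_frame(name): name is "side" or "top"; returns the picture (400x640x3 uint8, blue, green, red); there is no depth.
- calibration(name): a dict with "camera_matrix" (3x3 intrinsics, pixels), "T" (4x4, takes a point from camera to world coordinates). Camera axes: x right, y down, z forward; pixel columns grow to the right and rows downward; lengths in m; the calibration is good to about 2 mm. A picture is of the moment at which its call begins. calibration takes no time and is no camera call.
- workorder.job_done(): hands the job in, once; it reports no verdict.
The state is a dict: "clock": time; "qpos": joint angles; "qd": joint speeds; "joint_efforts": joint torques, N m; "position": TCP position; "tool_rot": TCP orientation; "force": force on the tool from outside, world axes, zero at the start; "moment": the same for the moment, N m; "grip_width": finger opening in m.
Only numpy, scipy, OpenCV 4.12 (cv2) and the standard library are available. Lean on these libraries where they do the work, as an engineer would, in place of code of your own. Each camera call takes 0.05 s, during which the arm holds its last target. There are 200 camera calls.

## Task

Get the vacuum packer ready to run: push the front edge of its open lid down past the spring catch until it clicks and the lid stays shut by itself. Then swing the valve lever on the control deck into the marked notch, the third of the four counted from the right (the one with the long raised bar in front of it), leave it resting there and let go. Do not shift the jar, bowl or pan standing round the packer.

Things in the scene. Friction and masses are not known exactly. Their poses are not given: they have to be found in the camera images.
- packer: Vacuum packing machine, fixed. Steel chamber box 270 (x) x 300 (y) x 88 mm high with a hinged lid; joined to its right (-y) a closed control deck 270 x 170 x 90 mm, y -150 to -320 mm. Origin: on the counter under the centre of the chamber box; x to the back (hinge side, away from the robot at yaw 0), y left, z up. Hinge line at x +120, z 96 mm, along y.
- lid (a joint): Lid angle, rad: 0 fully down (stop), growing as the front edge rises. Stiff sprung hinge: stays where put from about 0.4 to 1.0; let go lower and not caught, it rises to about 0.3 (0.25 to 0.45). The striker meets the catch at about 0.09 and has snapped past it below 0.035; caught, it rests at about 0.01. Pressing the front edge takes about 4 N, and about 12 N at the catch.
- lid_edge (a point): Place to press: on the lid's top face, middle of its front edge, 16 mm behind the tab's edge, 245 mm from the hinge line; moves with the lid (z: normal of the top, x: to the hinge). Lid: grey slab 14 mm thick, 284 mm wide, its top 7 mm over the hinge line (103 mm above the counter when shut); tab 100 mm wide; a raised panel 5 mm higher begins 45 mm behind this point.
- lid_hinge (a point): Point on the hinge line, in the middle of the lid's back edge, 96 mm above the counter; moves (turns) with the lid; y is the hinge line, x points to the back when the lid is shut.
- lever (a joint): Valve lever angle, rad, about its upright pivot. 0: points to the packer's front (-x); grows as the knob swings left (+y, to the lid). Sprung notches at -0.6, -0.2, +0.2, +0.6; the marked one is the third, +0.2. Starts in or between the first and second. Let go, it snaps to the nearest notch (ridges at -0.4, 0, 0.4 take 3 to 5 N at the knob); stops at +-0.68.
- lever_knob (a point): Centre of the lever's upright black knob: a cylinder 24 mm across with a narrower neck below, reaching from 10 mm below to 18 mm above this point. It is 132 mm above the counter (42 mm above the deck), 85 mm from the pivot axis, and moves with the lever.
- lever_pivot (a point): Point on the lever's upright pivot axis, at the height of the knob's centre (132 mm above the counter); turns with the lever; -x points to the knob.
- marked_notch (a point): Where the knob's centre is when the lever sits in the marked notch. The mark is a raised black bar 24 x 9 mm on the deck, 40 mm further out from the pivot; the notches are the gaps between dark steel teeth 10 mm high standing 99 to 113 mm from the pivot.
- spice_jar: Bystander: closed jar, 70 mm across, 150 mm high, standing to the left of the packer. Origin: centre of its underside. Leave alone.
- bowl: Bystander: open steel bowl, 120 mm across, 50 mm high, to the front left of the packer. Origin: centre of its underside. Leave alone.
- steel_pan: Bystander: open steel pan 160 x 150 x 65 mm, to the right of the packer. Origin: centre of its underside. Leave alone.

How it is judged:
On the way, in this order (a step that is already met when the one before it is completed fails the run):
1. the lid is down past its catch (value of joint lid below 0.03 rad), for 0.2 s.
2. the lever is in the marked notch with the lid still caught (value of joint lid below 0.03 rad and value of joint lever between 0.1 and 0.3 rad), for 0.2 s.
At the end, for the whole second after the job is handed in: The lid is held down by its catch (lid angle under 0.03 rad) and the lever rests in the marked third notch (within 0.1 rad of +0.2) (all of step 2 and velocity of joint lever between -0.05 and 0.05 rad/s); the robot touches nothing.
It fails at once if the spice jar is shifted by more than 30 mm (distance of spice_jar from where it was at the start of the episode above 0.03 m).
It fails at once if the bowl is shifted by more than 30 mm (distance of bowl from where it was at the start of the episode above 0.03 m).
It fails at once if the steel pan is shifted by more than 30 mm (distance of steel_pan from where it was at the start of the episode above 0.03 m).
It also fails if it takes over 45 s, if anything falls off the work surface, if the arm or the gripper's body presses on something with over 40 N, if the wrist force passes 120 N, or if a joint passes its speed limit or range.

## Working session

There is one attempt and no reset: what is moved stays moved. The work goes in short steps, Python scripts to look and compute and a tool call to move; the robot and the scene stay as the last step left them, time stands still between calls to the robot, and variables do not carry over. Pictures are saved under pics/ and viewed, about 8 in all and at most 12, crops included, and the job is handed in when it is done.

Besides the shell and the picture viewer there is one more tool, called after "Emit:" by a JSON object that holds its "api" and its "payload", one argument or row to a line. move_arm: Moves the arm, as the interface text tells. Shifts and turns lie within -1 to 1; 1 stands for 800 mm of shift or pi rad of turn. Its arguments: {"type":"object","properties":{"jaw":{"type":"array","items":{"type":"number"}},"dp":{"type":"array","items":{"type":"array","items":{"type":"number","minimum":-1,"maximum":1}}},"rotation":{"type":"array","items":{"type":"array","items":{"type":"number","minimum":-1,"maximum":1}}},"squeeze":{"type":"number"}},"required":["jaw","dp","rotation"]}

```bash
mkdir -p pics; python3 - <<'E'
from workcell import bot, grab_frame, calibration
import cv2
print(bot.observe())
for n in("side","top"):
    c=calibration(n);print(n,c["camera_matrix"],c["T"])
    cv2.imwrite(f"pics/{n}0.png",grab_frame(n))
E
```

```text
{'clock': 0.0, 'qpos': array([ 1.19178138,  0.52202016, -0.03631903,  1.59998443,  0.02121108,
        1.02110008, -0.11283035]), 'qd': array([-2.24855517e-03, -4.51548037e-04, -6.04355651e-04, -1.75592478e-03,
        8.85318221e-06, -3.59000159e-04,  8.34454434e-04]), 'joint_efforts': array([-7.10278437e-04, -9.27102900e+01,  1.97971545e+00, -3.69932842e+01,
        1.78201793e-02,  8.23738519e-03, -2.33488117e-05]), 'position': array([ 0.18981436, -0.59513501,  0.23073044]), 'tool_rot': array([-3.14046983e+00,  9.36329487e-05,  3.08772782e-01]), 'force': array([ 0.19895094,  0.2536768 , -0.48017967]), 'moment': array([-0.01653802,  0.04089966, -0.06138418]), 'grip_width': 0.08534087197564594}
side [[378.62120439   0.         311.78400026]
 [  0.         378.62120439 198.82034207]
 [  0.           0.           1.        ]] [[ 0.9885156  -0.0996121   0.11364131  0.47068648]
 [-0.15056606 -0.58494586  0.79697441 -0.69043969]
 [-0.01291428 -0.80493216 -0.5932263   0.63499989]
 [ 0.          0.          0.          1.        ]]
top [[392.02204541   0.         313.23825244]
 [  0.         392.02204541 203.90095609]
 [  0.           0.           1.        ]] [[ 0.00717063 -0.99743248  0.07125323  0.51203895]
 [-0.99996565 -0.00685605  0.00465846  0.009539  ]
 [-0.00415798 -0.07128419 -0.99744738  1.15437426]
 [ 0.          0.          0.          1.        ]]
```

View pics/side0.png

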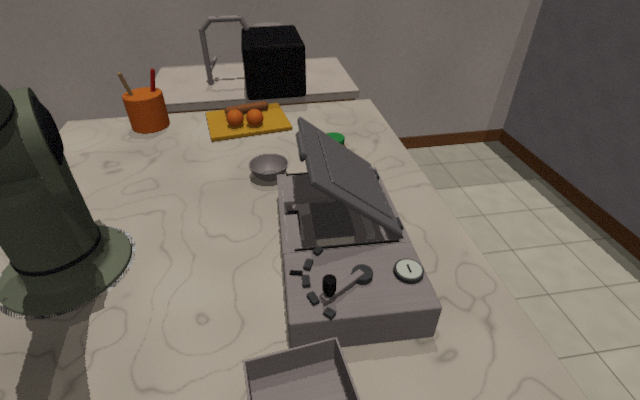

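View pics/top0.png

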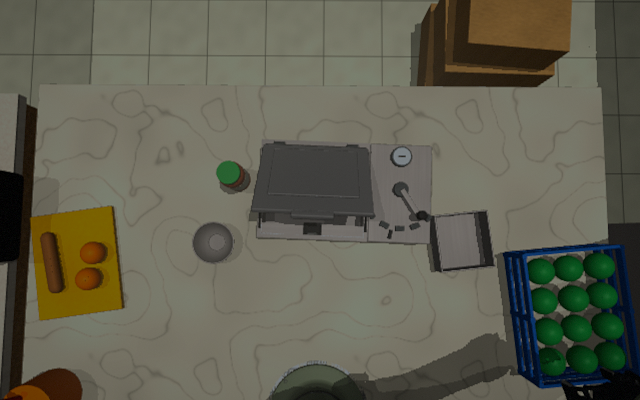

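The side view shows the open lid (tab near (300,125)), the knob at (329,285) and the pivot at (363,273). The top view shows the packer spanning about (257–432, 140–243), the pivot at (400,188), the knob at (421,215), the jar at (230,175), the bowl at (212,242) and the pan at (462,240). I'll enlarge both to get exact pixels.

```bash
python3 - <<'E'
import cv2
t=cv2.imread("pics/top0.png")[130:275,240:440];cv2.imwrite("pics/tc.png",cv2.resize(t,None,fx=4,fy=4,interpolation=2))
t=cv2.imread("pics/side0.png")[110:350,260:450];cv2.imwrite("pics/sc.png",cv2.resize(t,None,fx=2.5,fy=2.5,interpolation=2))
E
```

```text
(no output)
```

View pics/tc.png

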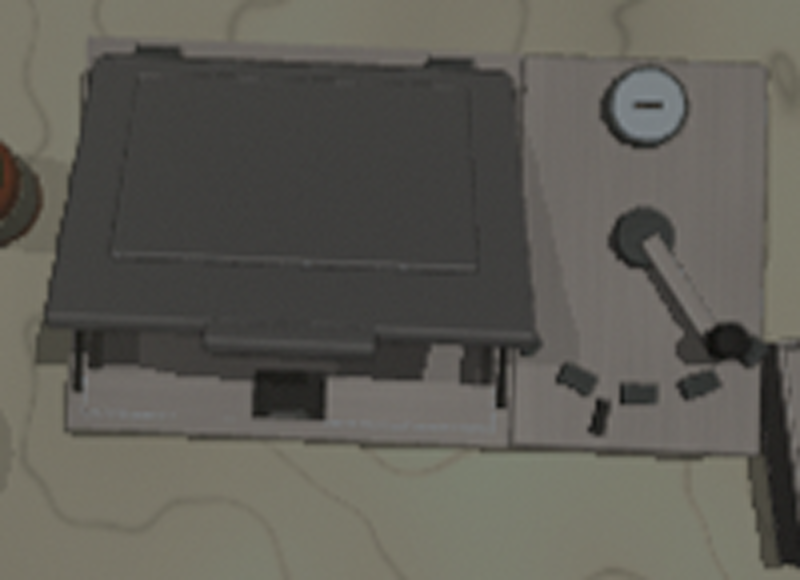

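View pics/sc.png

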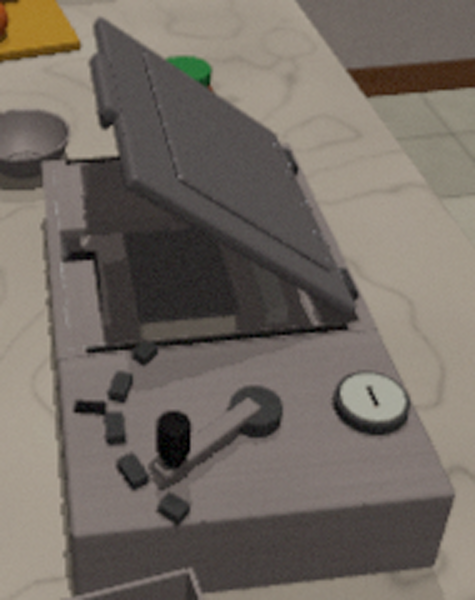

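Top crop: chamber/deck top corners at about (68,432), (758,455), (767,65) and (90,40). Pivot is at (642,238), knob top at (731,340), mark at (599,416), and the tab's front edge runs from (207,343) to (374,350). Side crop: the mark is at (90,407) and the knob top at (174,420). Next I'll cast rays.

```bash
cat > h.py <<'E'
import numpy as np
from workcell import calibration
def ray(n,u,v):
    c=calibration(n);T=c["T"];d=T[:3,:3]@np.linalg.solve(c["camera_matrix"],[u,v,1]);return T[:3,3],d
def onz(n,u,v,z):
    o,d=ray(n,u,v);return o+d*(z-o[2])/d[2]
def tri(a,b):
    (o1,d1),(o2,d2)=a,b
    s=np.linalg.lstsq(np.c_[d1,-d2],o2-o1,rcond=None)[0]
    p,q=o1+s[0]*d1,o2+s[1]*d2;return (p+q)/2,np.linalg.norm(p-q)
tc=lambda u,v:("top",240+u/4-.4,130+v/4-.4)
sc=lambda u,v:("side",260+u/2.5-.3,110+v/2.5-.3)
E
python3 - <<'E'
from h import *
np.set_printoptions(precision=4,suppress=True)
FL=onz(*tc(68,431),.088);FR=onz(*tc(758,455),.09);BR=onz(*tc(767,65),.09);BL=onz(*tc(90,40),.088)
FM=onz(*tc(513,446),.09)
print(FL,FM,FR,BR,BL)
L=lambda a,b:np.linalg.norm((a-b)[:2])
print("w",L(FL,FR),"(.47) d",L(FR,BR),L(FL,BL),"(.27)")
# rigid fit
import cv2
P=np.array([[-.135,.15],[-.135,-.32],[.135,-.32],[.135,.15]]);Q=np.array([FL,FR,BR,BL])[:,:2]
Pc,Qc=P-P.mean(0),Q-Q.mean(0);yaw=np.arctan2((Pc[:,0]*Qc[:,1]-Pc[:,1]*Qc[:,0]).sum(),(Pc*Qc).sum())
R=np.array([[np.cos(yaw),-np.sin(yaw)],[np.sin(yaw),np.cos(yaw)]]);o=Q.mean(0)-R@P.mean(0)
print("yaw",yaw,"o",o,"res",Q-(P@R.T+o))
piv=onz(*tc(642,238),.105);mark=onz(*tc(599,412),.094);kn=onz(*tc(731,335),.15);ms=onz(*sc(90,407),.094)
kns=onz(*sc(174,416),.15)
print("piv",piv,"mark",mark,ms,"knob",kn,kns)
for nm,p in(("piv",piv),("mark",mark),("ms",ms),("kn",kn),("kns",kns)):
    print(nm,"local",R.T@(p[:2]-o), )
a=R.T@(kn[:2]-o)-R.T@(piv[:2]-o);print("lever",np.hypot(*a),np.arctan2(a[1],-a[0]))
a=R.T@(mark[:2]-o)-R.T@(piv[:2]-o);print("mark",np.hypot(*a),np.arctan2(a[1],-a[0]))
for t,s in((tc(207,330),sc(95,60)),(tc(374,337),sc(110,122)),(tc(48,322),sc(97,18)),(tc(537,342),sc(130,185))):
    p,e=tri(ray(*t),ray(*s));print("lid",p,e,"local",R.T@(p[:2]-o),p[2])
E
```

```text
[0.4962 0.1675 0.088 ] [ 0.4883 -0.1338  0.09  ] [ 0.4835 -0.299   0.09  ] [ 0.7502 -0.3089  0.09  ] [0.7652 0.157  0.088 ]
w 0.4666518607614316 (.47) d 0.26692443416977896 0.26922537563921406 (.27)
yaw -0.03180844904496367 o [0.6265 0.0141] res [[-0.0001 -0.0008]
 [ 0.0021  0.0024]
 [-0.001   0.0012]
 [-0.001  -0.0028]]
piv [ 0.6285 -0.2188  0.105 ] mark [ 0.5116 -0.1912  0.094 ] [ 0.5084 -0.1926  0.094 ] knob [ 0.5614 -0.2654  0.15  ] [ 0.5596 -0.2614  0.15  ]
piv local [ 0.0094 -0.2327]
mark local [-0.1083 -0.2089]
ms local [-0.1114 -0.2104]
kn local [-0.0561 -0.2814]
kns local [-0.058  -0.2775]
lever 0.08165820579718425 -0.639196025853395
mark 0.12006391920742071 0.19989496979001622
lid [0.5531 0.0642 0.2554] 0.007802615424815556 local [-0.0749  0.0477] 0.2554493357468295
lid [ 0.5517 -0.0321  0.2478] 0.004618168884820185 local [-0.0732 -0.0486] 0.2478403418615753
lid [0.5617 0.1555 0.2537] 0.001134310093504374 local [-0.0693  0.1393] 0.2537411206772271
lid [ 0.5516 -0.1263  0.2492] 0.00032844481196229173 local [-0.0704 -0.1428] 0.24918723610488092
```

The fit agrees with the given sizes (0.467 m wide against 0.47, 0.267 m deep against 0.27). The lever is at about -0.64, so in notch 1, and the mark is at +0.20. The lid is at about 0.65 rad. Now I'll move above the lid edge with the jaws shut.

Emit:
{"api": "move_arm", "payload": {
  "jaw": [255,255,255,255,255,255,255,255,255,255],
  "dp": [
    [0,0,-0.0625],
    [0,0,-0.0625],
    [0.038,-0.064,0],
    [0.038,-0.064,0],
    [0.038,-0.064,0],
    [0.038,-0.064,0],
    [0.038,-0.064,0],
    [0.038,-0.064,0],
    [0.038,-0.064,0],
    [0.038,-0.064,0]
  ],
  "rotation": [
    [0,0,0.049],
    [0,0,0.049],
    [0,0,0],
    [0,0,0],
    [0,0,0],
    [0,0,0],
    [0,0,0],
    [0,0,0],
    [0,0,0],
    [0,0,0]
  ],
  "squeeze": 40
}}

```text
clock: 1.35
position: [0.4333, -0.1839, 0.3314]
tool_rot: [3.141, -0.0, 0.001]
force: [0.5, -0.5, -0.0]
grip_width: -0.0002
```

Emit:
{"api": "move_arm", "payload": {
  "jaw": [255,255,255,255,255],
  "dp": [
    [0.038,-0.064,0],
    [0.038,-0.064,0],
    [0.038,-0.064,0],
    [0.038,-0.064,0],
    [0,0,0]
  ],
  "rotation": [
    [0,0,0],
    [0,0,0],
    [0,0,0],
    [0,0,0],
    [0,0,0]
  ]
}}

```text
clock: 1.98
position: [0.555, 0.0238, 0.3305]
tool_rot: [-3.14, 0.001, 0.007]
force: [-0.3, -0.4, -0.7]
grip_width: -0.0003
```

Emit:
{"api": "move_arm", "payload": {
  "jaw": [255,255,255,255,255,255,255],
  "dp": [
    [0.004,0.004,0.044],
    [0.002,0.002,0.044],
    [-0.01,0,0.019],
    [-0.01,0,0.019],
    [-0.01,0,0.019],
    [-0.009,0,0.019],
    [0,0,0]
  ],
  "rotation": [
    [0,0,0],
    [0,0,0],
    [0,0,0],
    [0,0,0],
    [0,0,0],
    [0,0,0],
    [0,0,0]
  ]
}}

```text
clock: 2.85
position: [0.5269, 0.0139, 0.1995]
tool_rot: [3.141, 0.002, 0.0]
force: [0.9, -0.2, 0.5]
grip_width: -0.0001
```

Emit:
{"api": "move_arm", "payload": {
  "jaw": [255,255,255,255],
  "dp": [
    [-0.006,0,0.02],
    [-0.005,0,0.02],
    [-0.003,0,0.02],
    [-0.002,0,0.015]
  ],
  "rotation": [
    [0,0,0],
    [0,0,0],
    [0,0,0],
    [0,0,0]
  ]
}}

```text
clock: 3.35
position: [0.5151, 0.0142, 0.14]
tool_rot: [3.141, -0.0, 0.001]
force: [-1.7, -0.4, 3.3]
grip_width: 0.0002
```

```bash
python3 - <<'E'
from workcell import bot, grab_frame
import cv2
print(bot.observe()["force"])
cv2.imwrite("pics/s1.png",cv2.resize(grab_frame("side")[60:350,200:480],None,fx=2,fy=2))
E
```

```text
[-1.74988417 -0.4450779   3.3254138 ]
```

View pics/s1.png

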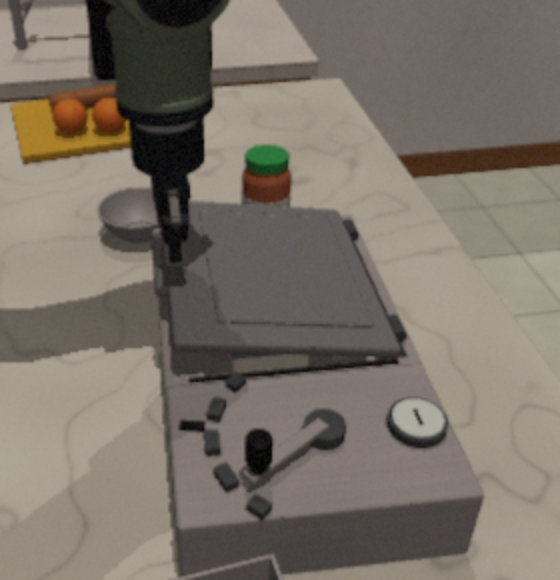

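The fingers are pressing at the middle of the lid's front edge (170,265 in the crop), and the lid is nearly down. I'll keep pressing.

Emit:
{"api": "move_arm", "payload": {
  "jaw": [255,255,255,255,255,255],
  "dp": [
    [-0.003,0,0.013],
    [-0.003,0,0.013],
    [-0.003,0,0.013],
    [-0.002,0,0.008],
    [0,0,0.005],
    [0,0,0]
  ],
  "rotation": [
    [0,0,0],
    [0,0,0],
    [0,0,0],
    [0,0,0],
    [0,0,0],
    [0,0,0]
  ]
}}

```text
clock: 4.15
position: [0.5062, 0.0144, 0.0984]
tool_rot: [3.141, 0.0, 0.001]
force: [-0.4, -1.3, 8.7]
grip_width: -0.0001
```

Emit:
{"api": "move_arm", "payload": {
  "jaw": [255,255,255],
  "dp": [
    [0,0,0.004],
    [0,0,0.002],
    [0,0,0]
  ],
  "rotation": [
    [0,0,0],
    [0,0,0],
    [0,0,0]
  ]
}}

```text
clock: 4.53
position: [0.5062, 0.0145, 0.0941]
tool_rot: [3.141, -0.0, 0.001]
force: [-3.9, -0.2, 16.5]
grip_width: -0.0003
```

Emit:
{"api": "move_arm", "payload": {
  "jaw": [255,255,255],
  "dp": [
    [0,0,0.004],
    [0,0,0.002],
    [0,0,0]
  ],
  "rotation": [
    [0,0,0],
    [0,0,0],
    [0,0,0]
  ]
}}

```text
clock: 4.9
position: [0.5063, 0.0145, 0.0896]
tool_rot: [3.141, -0.001, 0.001]
force: [-4.6, -0.6, 23.7]
grip_width: 0.0002
```

```bash
python3 - <<'E'
from workcell import bot, grab_frame
import cv2
cv2.imwrite("pics/s2.png",cv2.resize(grab_frame("side")[130:300,250:430],None,fx=3,fy=3))
E
```

```text
(no output)
```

View pics/s2.png

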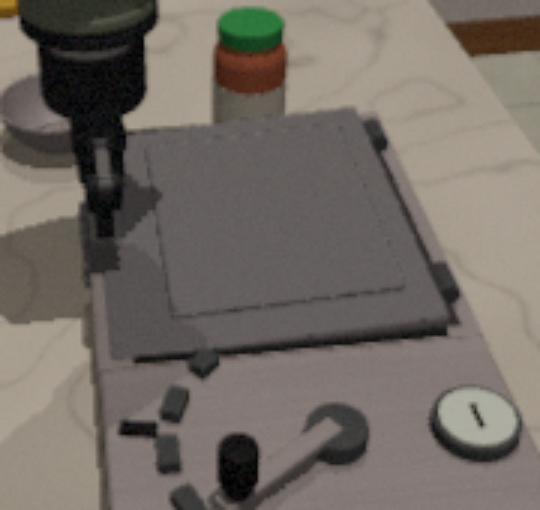

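The lid lies flat on the chamber and the force (24 N) is well past what the catch needs. The pads seem to have some give. I'll lift and check that it stays.

Emit:
{"api": "move_arm", "payload": {
  "jaw": [255,255,0,0,0,0,0],
  "dp": [
    [0,0,-0.02],
    [0,0,-0.05],
    [0,0,-0.065],
    [0,0.06,-0.03],
    [0.01,0.06,0],
    [0.02,0.06,0],
    [0,0,0]
  ],
  "rotation": [
    [0,0,0],
    [0,0,0],
    [0,0,0],
    [0,0,0],
    [0,0,0],
    [0,0,0],
    [0,0,0]
  ]
}}

```text
clock: 5.82
position: [0.5301, -0.1333, 0.2203]
tool_rot: [3.141, 0.001, -0.004]
force: [-0.6, 0.6, 0.2]
grip_width: 0.0853
```

```bash
python3 - <<'E'
from workcell import bot, grab_frame
import cv2,numpy as np
o=bot.observe();print(o["position"],o["force"])
a=grab_frame("side")[130:320,250:450];b=grab_frame("top")[130:275,240:440]
a=cv2.resize(a,None,fx=2,fy=2);b=cv2.resize(b,(400,290))
a=cv2.copyMakeBorder(a,0,0,0,0,0)
b=cv2.copyMakeBorder(b,0,90,0,0,0)
cv2.imwrite("pics/s3.png",np.hstack([a,b]))
E
```

```text
[ 0.53014541 -0.133277    0.22031899] [-0.58184816  0.58820441  0.2419681 ]
```

View pics/s3.png

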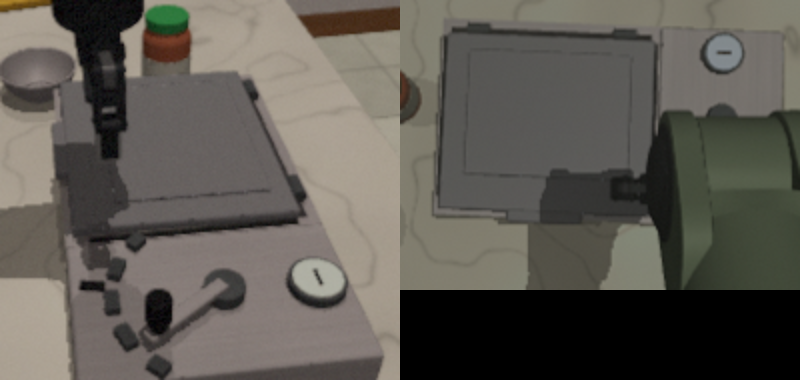

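The lid looks shut from both views: in the top view it covers the chamber at (445–655, 35–215). I'll compare numerically with the pressed picture, to be sure it is caught and not partly risen.

```bash
python3 - <<'E'
from h import *
from workcell import grab_frame
import cv2
a=cv2.resize(cv2.imread("pics/s2.png"),(180,170),interpolation=cv2.INTER_AREA)
b=cv2.resize(cv2.imread("pics/s3.png")[:,:400],(200,190),interpolation=cv2.INTER_AREA)[:170,:180]
cv2.imwrite("pics/cmp.png",np.hstack([cv2.resize(x[20:140,20:160],None,fx=2.8,fy=2.8,interpolation=2) for x in(a,b)]))
c=calibration("side");yaw=-.0318;R=np.array([[np.cos(yaw),-np.sin(yaw)],[np.sin(yaw),np.cos(yaw)]])
def pr(x,y,z):
    p=np.r_[R@[x,y]+[.6265,.0141],z];q=c["camera_matrix"]@(c["T"][:3,:3].T@(p-c["T"][:3,3]));return (q[:2]/q[2])
for a in(0,.01,.05,.1,.3):
    p=pr(.12-.245*np.cos(a)+.007*np.sin(a),-.142,.096+.245*np.sin(a)+.007*np.cos(a))
    print(a,p, "in cmp",(p-[270,150])*2.8)
E
```

```text
0 [286.03328151 245.11928364] in cmp [ 44.89318821 266.33399418]
0.01 [286.00948289 244.23190225] in cmp [ 44.8265521  263.84932631]
0.05 [286.03504353 240.64208619] in cmp [ 44.89812188 253.79784133]
0.1 [286.34369397 236.07012347] in cmp [ 45.7623431  240.99634572]
0.3 [290.79176303 217.0594364 ] in cmp [ 58.21693649 187.76642192]
```

View pics/cmp.png

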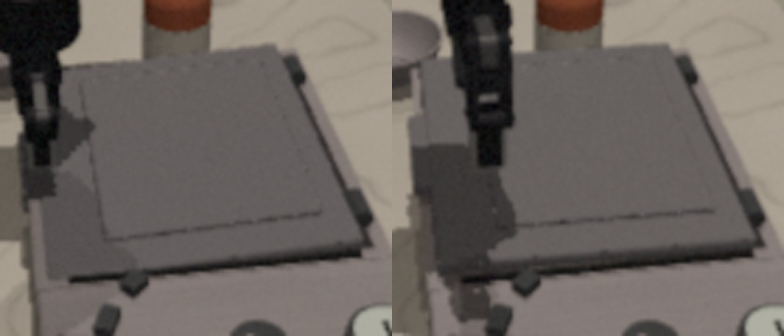

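Predicted front corner rows in the crop are 264 at 0.01 rad, 254 at 0.05 and 188 at 0.3. The released lid's corner sits at about (48,268), so it is caught; while pressed it was forced slightly into the stop. I'll recheck later without the arm's shadow. Next is the lever.

Emit:
{"api": "move_arm", "payload": {
  "jaw": [0,0,0,0,0,0,0,0],
  "dp": [
    [0.012,0.055,0],
    [0.012,0.055,0],
    [0.011,0.054,0],
    [0,0,0],
    [0,0,0],
    [0,0,0],
    [0,0,0],
    [0,0,0]
  ],
  "rotation": [
    [0,0,0],
    [0,0,0],
    [0,0,0],
    [0,0,-0.045],
    [0,0,-0.045],
    [0,0,-0.045],
    [0,0,-0.045],
    [0,0,0]
  ]
}}

```text
clock: 6.92
position: [0.5584, -0.2595, 0.2207]
tool_rot: [-3.141, -0.0, 0.567]
force: [-0.1, 0.3, 0.3]
grip_width: 0.0852
```

```bash
python3 - <<'E'
from h import *
from workcell import bot,grab_frame
import cv2
from scipy.spatial.transform import Rotation as Ro
o=bot.observe();R=Ro.from_euler("xyz",o["tool_rot"]).as_matrix()
print(R.T@(np.array([.558,-.264,.122])-o["position"])/.8)
f=grab_frame("side");cv2.imwrite("pics/full4.png",f)
f=f[90:330,230:450];cv2.imwrite("pics/s4.png",cv2.resize(f,None,fx=2.5,fy=2.5))
E
```

```text
[-0.00351758  0.00456697  0.1234215 ]
```

View pics/s4.png

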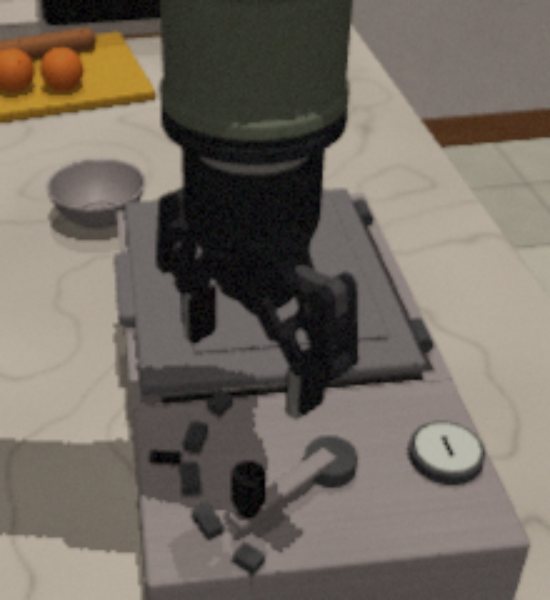

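```bash
python3 - <<'E'
from h import *
import cv2
f=cv2.cvtColor(cv2.imread("pics/full4.png"),6).astype(int)
c=calibration("side");yaw=-.0318;R=np.array([[np.cos(yaw),-np.sin(yaw)],[np.sin(yaw),np.cos(yaw)]])
def pr(x,y,z):
    p=np.r_[R@[x,y]+[.6265,.0141],z];q=c["camera_matrix"]@(c["T"][:3,:3].T@(p-c["T"][:3,3]));return (q[:2]/q[2]).round(1)
for a in(0,.01,.05,.09):
  print(a)
  for d in(.23,.19):
    for h in(.007,-.007): print(d,h,pr(.12-d*np.cos(a)+h*np.sin(a),-.142,.096+d*np.sin(a)+h*np.cos(a)),end=" ")
  print()
print("deck left edge",pr(-.12+.01,-.15,.09),pr(-.07,-.15,.09),"box",pr(-.11,-.142,.088))
for u in(294,295,313): print(u,[(v,f[v,u]) for v in range(232,256)])
E
```

```text
0
0.23 0.007 [293.4 244.4] 0.23 -0.007 [293.7 249.4] 0.19 0.007 [312.9 242.7] 0.19 -0.007 [312.9 247.6] 
0.01
0.23 0.007 [293.4 243.6] 0.23 -0.007 [293.6 248.6] 0.19 0.007 [312.9 242. ] 0.19 -0.007 [312.9 247. ] 
0.05
0.23 0.007 [293.5 240.2] 0.23 -0.007 [293.4 245.3] 0.19 0.007 [313.1 239.2] 0.19 -0.007 [312.8 244.3] 
0.09
0.23 0.007 [293.7 236.8] 0.23 -0.007 [293.4 242. ] 0.19 0.007 [313.5 236.4] 0.19 -0.007 [312.9 241.5] 
deck left edge [294.  251.8] [313.4 250. ] box [293.7 249.8]
294 [(232, np.int64(105)), (233, np.int64(105)), (234, np.int64(106)), (235, np.int64(105)), (236, np.int64(106)), (237, np.int64(83)), (238, np.int64(59)), (239, np.int64(62)), (240, np.int64(63)), (241, np.int64(64)), (242, np.int64(60)), (243, np.int64(62)), (244, np.int64(56)), (245, np.int64(49)), (246, np.int64(49)), (247, np.int64(51)), (248, np.int64(47)), (249, np.int64(48)), (250, np.int64(44)), (251, np.int64(74)), (252, np.int64(75)), (253, np.int64(80)), (254, np.int64(82)), (255, np.int64(85))]
295 [(232, np.int64(105)), (233, np.int64(105)), (234, np.int64(105)), (235, np.int64(106)), (23
[... 228 characters left out ...]
(247, np.int64(53)), (248, np.int64(44)), (249, np.int64(28)), (250, np.int64(18)), (251, np.int64(54)), (252, np.int64(66)), (253, np.int64(80)), (254, np.int64(86)), (255, np.int64(82))]
313 [(232, np.int64(105)), (233, np.int64(107)), (234, np.int64(106)), (235, np.int64(104)), (236, np.int64(78)), (237, np.int64(60)), (238, np.int64(61)), (239, np.int64(63)), (240, np.int64(61)), (241, np.int64(64)), (242, np.int64(60)), (243, np.int64(49)), (244, np.int64(48)), (245, np.int64(44)), (246, np.int64(49)), (247, np.int64(31)), (248, np.int64(5)), (249, np.int64(28)), (250, np.int64(37)), (251, np.int64(37)), (252, np.int64(35)), (253, np.int64(45)), (254, np.int64(63)), (255, np.int64(77))]
```

The lid edge crosses at rows 244.3 and 242.5; the prediction at 0.01 rad is 243.6 and 242.0. The lid is caught. Now I'll lower over the knob.

Emit:
{"api": "move_arm", "payload": {
  "jaw": [0,0,0,0,0],
  "dp": [
    [-0.0035,0.0045,0.03],
    [0,0,0.04],
    [0,0,0.03],
    [0,0,0.023],
    [0,0,0]
  ],
  "rotation": [
    [0,0,0],
    [0,0,0],
    [0,0,0],
    [0,0,0],
    [0,0,0]
  ]
}}

```text
clock: 7.6
position: [0.5576, -0.2647, 0.1215]
tool_rot: [-3.14, 0.001, 0.566]
force: [-0.3, -0.1, 1.4]
grip_width: 0.0856
```

Emit:
{"api": "move_arm", "payload": {
  "jaw": [255,255,255,255,255,255],
  "dp": [
    [0,0,0],
    [0,0,0],
    [0,0,0],
    [0,0,0],
    [0,0,0],
    [0,0,0]
  ],
  "rotation": [
    [0,0,0],
    [0,0,0],
    [0,0,0],
    [0,0,0],
    [0,0,0],
    [0,0,0]
  ],
  "squeeze": 25
}}

```text
clock: 8.35
position: [0.5583, -0.2658, 0.123]
tool_rot: [3.14, -0.0, 0.566]
force: [1.5, -3.8, 6.1]
grip_width: 0.0231
```

The grip reads 23 mm, which matches the knob. I'll swing along the arc by 0.8 rad in six rows.

Emit:
{"api": "move_arm", "payload": {
  "jaw": [255,255,255,255,255,255,255,255],
  "dp": [
    [0,0,-0.002],
    [0.001,-0.0141,0],
    [0.001,-0.0141,0],
    [0.001,-0.0141,0],
    [0.001,-0.0141,0],
    [0.001,-0.0141,0],
    [0.001,-0.0141,0],
    [0,0,0]
  ],
  "rotation": [
    [0,0,0],
    [0,0,0.0424],
    [0,0,0.0424],
    [0,0,0.0424],
    [0,0,0.0424],
    [0,0,0.0424],
    [0,0,0.0424],
    [0,0,0]
  ]
}}

```text
clock: 9.35
position: [0.5485, -0.1994, 0.1236]
tool_rot: [-3.142, -0.002, -0.234]
force: [12.4, -7.0, -16.7]
grip_width: 0.0233
```

Emit:
{"api": "move_arm", "payload": {
  "jaw": [255,0,0,0,0,0,0,0],
  "dp": [
    [0,0,0.001],
    [0,0,0],
    [0,0,0],
    [0,0,0],
    [0,0,0],
    [0,0,-0.04],
    [0,0,-0.06],
    [0,0,-0.07]
  ],
  "rotation": [
    [0,0,0],
    [0,0,0],
    [0,0,0],
    [0,0,0],
    [0,0,0],
    [0,0,0],
    [0,0,0],
    [0,0,0]
  ]
}}

```text
clock: 10.35
position: [0.5468, -0.1999, 0.2604]
tool_rot: [-3.141, 0.001, -0.233]
force: [1.1, -0.7, 0.2]
grip_width: 0.0852
```

Emit:
{"api": "move_arm", "payload": {
  "jaw": [0,0,0,0,0],
  "dp": [
    [-0.06,0,-0.03],
    [-0.06,0,-0.03],
    [-0.03,0,0],
    [0,0,0],
    [0,0,0]
  ],
  "rotation": [
    [0,0,0],
    [0,0,0],
    [0,0,0],
    [0,0,0],
    [0,0,0]
  ]
}}

```text
clock: 10.98
position: [0.4311, -0.1724, 0.3073]
tool_rot: [-3.141, -0.0, -0.233]
force: [1.3, -0.3, -0.5]
grip_width: 0.0854
```

```bash
python3 - <<'E'
from h import *
from workcell import bot,grab_frame
import cv2
print(bot.observe()["force"])
f=grab_frame("side");cv2.imwrite("pics/full5.png",f)
cv2.imwrite("pics/s5.png",cv2.resize(f[130:370,240:450],None,fx=2.5,fy=2.5,interpolation=2))
g=cv2.cvtColor(f,6).astype(int)
for u in(294,313): print(u,[(v,int(g[v,u])) for v in range(234,254)])
E
```

```text
[ 1.27137627 -0.29565664 -0.51855616]
294 [(234, 100), (235, 99), (236, 100), (237, 99), (238, 99), (239, 99), (240, 99), (241, 101), (242, 98), (243, 94), (244, 74), (245, 57), (246, 52), (247, 45), (248, 48), (249, 65), (250, 69), (251, 113), (252, 118), (253, 126)]
313 [(234, 97), (235, 98), (236, 98), (237, 99), (238, 98), (239, 99), (240, 98), (241, 97), (242, 85), (243, 62), (244, 48), (245, 46), (246, 49), (247, 33), (248, 20), (249, 19), (250, 21), (251, 27), (252, 11), (253, 15)]
```

View pics/s5.png

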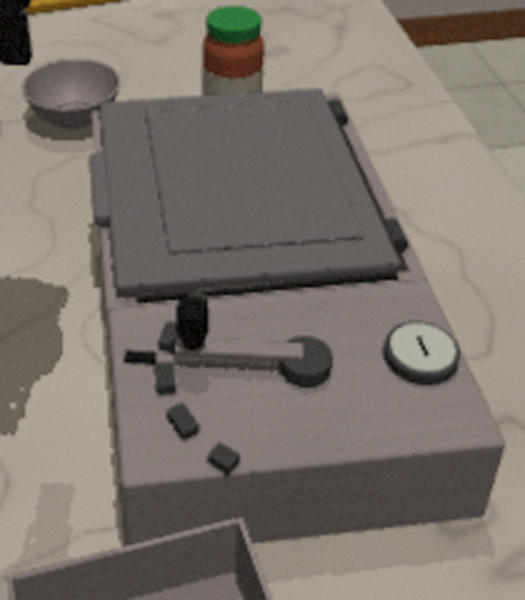

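The lever points at the mark (140,356), between the teeth on either side of it, and the lid edge is still at rows 244 and 242.5. I'll check the lever angle, then hand in.

```bash
python3 - <<'E'
from h import *
from workcell import workorder
k=onz("side",240+192/2.5-.3,130+301/2.5-.3,.15)
d=k[:2]-[.6285,-.2188];a=np.arctan2(d[1],-d[0])+(-.0318)
print(k,np.hypot(*d),a)
if .1<a<.3: print(workorder.job_done())
E
```

```text
[ 0.54834022 -0.19613919  0.15      ] 0.08330127734927936 0.2437065378139407
the job is handed in; nothing more can be done
None
```

The lid is shut on its catch and the valve lever is in the marked third notch; I handed the job in at about 11 s on the clock. The hand-in gave no verdict.

**Lid:** I pressed the front edge down with closed fingers, reaching about 24 N, and it stayed shut when I lifted off. The lid edge sits at image rows 244 and 242.5. The prediction for a caught lid (0.01 rad) is 243.6 and 242.0.

**Lever:** I gripped the knob, swung it along its arc from notch 1, released it and withdrew. The final picture shows the lever in line with the bar, between the two teeth beside it. My single-view measurement gave about 0.24 rad, and the knob came out 83 mm from the pivot against the given 85 mm.

**Surroundings:** The bowl and jar look undisturbed in the last picture. Only part of the pan was in that view. I did not measure any of the three. The arm is clear of everything, with a force reading near zero.

**What disagreed:**
- The fingertips went about 13 mm below the nominal shut height of the lid while pressing. The pressed picture suggests the lid itself gave a little past its stop.
- While I held the lever in the notch the wrist read about 20 N; this went away once I released it.

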